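Snap the test weight onto the eye of the load stand

TASK

Get the test stand ready for loading: take the weight by its grip tab, press the sprung gate of its snap hook against the front bar of the stand's eye until the bar is inside and the gate has snapped shut, then tug the hook gently back out (about 5 N) to check that it holds. Leave it hanging upright and still from the eye, gate shut. The eye bends easily, so never load it with 15 N or more, and do not disturb the jar, glass, cup and tooth block around.

Things in the scene. Friction and masses are not known exactly. Their poses are not given: they have to be found in the camera images.
- snap_weight: Test weight, 0.16 to 0.27 kg, standing on its flat base: a steel cylinder 44 mm across and 30 mm high, above it a snap hook of 8 mm rod lying in the body's x-z plane, and a grip tab on top, 132 mm high in all. Origin: centre of the underside; z up, +x the side of the gate. Distances for the hook below are in this frame.
- tab (a point): Centre of the weight's grey grip tab, 24 (x) x 10 (y) x 30 (z) mm, from z = 102 to 132 mm; take it across y.
- hook_inside (a point): Middle of the hook's opening (x = 0, z = 74 mm). Opening: inner face of the spine x = -12, of the gate x = +13, of the lower arm z = 51, of the crown z = 96 mm (the bar hangs here in the end). The rigid nose comes down from the crown at x = +16 and ends at z = 80; below it only the gate closes the gap.
- entry (a point): Where the bar should meet the gate from outside, on the gate's axis (x = +16, z = 71 mm). From z = 66 to 75 a 7 mm bar pushes the gate in with about 3 to 10 N; lower it levers badly against the hinge, higher it strikes the rigid nose.
- gate (a joint): Sprung gate, a 6 mm rod hinged at its foot (x = +16, z = 52 mm), free end at z = 79. 0 = shut; turns inward only, to the spine, up to 1.25 rad; a spring (0.04 N m shut, 0.11 at 1 rad) shuts it. The bar is past it once more than 31 mm from the hinge axis, above the swung-in free end: for instance pushed in 22 mm past the gate's axis, then the hook lowered 11 mm; it then snaps shut.
- stand: Load stand, fixed to the desk: foot plate 100 x 110 x 12 mm (front edge at x = -40), 12 mm post 197 mm high, and on the post a clamped carriage with a horizontal D-shaped eye of 7 mm rod pointing to -x, 55 mm wide; its hole is 41 mm wide (y) and reaches back to the carriage's face at x = -12. Origin: post axis at desk height; z up.
- eye_ref (a point): Point over which or under which the middle of the eye's front bar lies (x = -65 mm from the post axis, bar along y, straight for 30 mm). Only x and y are those of the bar: the carriage is clamped at any height, the bar's axis 110 to 170 mm above the desk, not measured. Find it by touch (the weight's flat underside set gently on the bar) or sight.
- jar: Bystander: clear jar with a screw lid, 64 mm across, 70 mm high; origin under its centre.
- dappen: Bystander: small white waisted mixing glass, 32 mm across, 25 mm high; origin under its centre.
- cup: Bystander: plastic cup, 75 mm across, 105 mm high; origin under its centre.
- block: Bystander: small jaw block with a row of teeth, 22 x 58 x 29 mm; origin under its centre.
Things that resemble listed ones, but are neither listed nor needed, are in the scene too. Of the things that look like the snap_weight, the smaller one is meant.

How it is judged:
On the way, in this order (a step that is already met when the one before it is completed fails the run):
1. the gate is pressed in by the eye's bar (value of joint gate above 0.3 rad and contact force between snap_weight and stand above 0.5 N), for 0.05 s.
2. the bar is inside the hook and the gate has snapped shut (value of joint gate below 0.12 rad and x of snap_weight in the frame of stand between -0.079 and -0.05 m and y of snap_weight in the frame of stand between -0.022 and 0.022 m and z of snap_weight in the frame of stand between 0.01 and 0.122 m), for 0.2 s.
3. the hook is tugged back: more than 3 N on the eye with the gate shut and the bar against the gate side of the hook (value of joint gate below 0.12 rad and contact force between snap_weight and stand above 3 N and x of snap_weight in the frame of stand between -0.082 and -0.067 m and y of snap_weight in the frame of stand between -0.022 and 0.022 m and z of snap_weight in the frame of stand between 0.01 and 0.122 m), for 0.2 s.
At the end, for the whole second after the job is handed in: The weight hangs from the eye by its hook: gate shut (below 0.12 rad), carried by the stand, within 20 mm of the bar along and 22 mm across, base 10 to 86 mm above the desk, upright within 0.3 rad, slower than 0.04 m/s (value of joint gate below 0.12 rad and contact force between snap_weight and stand above 0.8 N and x of snap_weight in the frame of stand between -0.085 and -0.045 m and angle between snap_weight's own z axis and vertical below 0.3 rad and linear speed of snap_weight below 0.04 m/s and y of snap_weight in the frame of stand between -0.022 and 0.022 m and z of snap_weight in the frame of stand between 0.01 and 0.086 m); the robot touches nothing.
It fails at once if the eye is loaded with 15 N or more by the hook or the fingers (contact force between any of snap_weight, the arm, the fingers and stand above 15 N).
It fails at once if a bystander (jar, glass, cup, tooth block) is moved more than 20 mm (distance of any of jar, dappen, cup, block from where it was at the start of the episode above 0.02 m).
It also fails if it takes over 64 s, if anything falls off the work surface, if the arm or the gripper's body presses on something with over 40 N, if the wrist force passes 120 N, or if a joint passes its speed limit or range.

ROBOT

A 6-joint arm with a two-finger parallel gripper is mounted at the origin on a cart in front of the work surface, level with it; the furniture and walls round the work are solid. World frame = base frame: x ahead of the robot, y to its left, z up, the work surface at z = 0. Lengths are in m, angles in rad, forces in N, time in s.
With the tool pointing down it reaches from about 0.35 to 0.8 m from the base axis. Payload 7.3 kg.
Tool frame: the origin (TCP) lies between the finger pads; the fingertips stand 25 mm ahead of it and the grasp point (between the pads) lies 6 mm ahead of it (r.tip_extent is the distance from the TCP to the fingertips, in m); z points along the fingers, y is the direction in which the jaws open and shut (so a half turn about z gives the same grasp; the last joint's range is limited). The gripper opens to 85 mm and grips with 20 to 120 N. Pads are 22 mm wide; open, the fingers measure 114 mm over their backs; the gripper's body (76 mm by 85 mm) begins 54 mm behind the grasp point. The pads swing forward as they close: fully open they stand 13 mm farther back than shut.
Start: joints at [-1.247, 0.342, 1.524, -0, 1.275, -0.146], TCP at [0.238, -0.468, 0.256] pointing down, gripper open.
Joint ranges: [-2.53, 2.53], [-0.77, 2.02], [0.04, 2.7], [-1, 4.14], [0.28, 2.66], [-3.11, 3.11]. Speed limits (rad/s): [2.57, 2.57, 3.14, 3.14, 3.14, 3.14].

INTERFACE

Orientations are given as a unit quaternion [x, y, z, w].
In Python, from workcell import r, command_gripper, optics gives the robot as it stands. The module is installed in compiled form; this text tells all that it offers. Calls block until the motion is done:
- r.reach(position, orientation): joint-space move of the TCP to a pose.
- r.move_straight(position, orientation=None, speed=0.15, max_force=None): straight line of the TCP; orientation=None keeps the orientation; speed is the mean speed in m/s. With max_force (N) it stops when the force on the tool has changed by that much, and returns True; else False.
- r.movej(angles): joint-space move.
- command_gripper(opening, force=None): finger opening in m; force is the grip in N (None keeps the last); returns when the fingers have stopped.
- r.hold(seconds).
- r.solve_ik(position, orientation): joint angles nearest the present ones, or None.
- r.read_state(): the state.
- optics.get_image(name): name is "scene" or "top" or "wrist"; returns (picture, depth): 384x512x3 uint8, red, green, blue; 384x512 float32, m along the optical axis (not along the pixel's ray), 0 where there is no reading.
- optics.camera_model(name): a dict with "K" (3x3 intrinsics, pixels), "k1" (the pictures are not rectified: a ray, as slopes to the right and down, at radius r is drawn at 1 + k1 r^2 times it, then the intrinsics apply), "R" (3x3) and "t" (3): a world point X has camera coordinates R X + t; the wrist camera has in their place "tool_from_camera" (4x4, takes a point from camera to tool coordinates, whose origin is the TCP and whose axes are the flange's). Camera axes: x right, y down, z forward; pixel columns grow to the right and rows downward; lengths in m; the calibration is good to about 2 mm. A picture is of the moment at which its call begins: read the wrist's pose just before it. camera_model takes no time and is no camera call.
A pose or a line that the arm cannot do raises r.PlanningError and nothing moves.
- r.finish_job(): hands the job in, once; it reports no verdict.
The state is a dict: "time_s": time; "joint_positions": joint angles; "dq": joint speeds; "tau": joint torques, N m; "eef_pos": TCP position; "eef_rot": TCP orientation; "contact_force": force on the tool from outside, world axes, zero at the start; "torque": the same for the moment, N m; "grip_width": finger opening in m.
Only numpy, scipy, OpenCV 4.12 (cv2) and the standard library are available. Lean on these libraries where they do the work, as an engineer would, in place of code of your own. Each camera call takes 0.05 s, during which the arm holds its last target. There are 200 camera calls.

## Working session

There is one attempt and no reset: what is moved stays moved. The work goes in short steps, each a Python script; the robot and the scene stay as the last script left them, time stands still between calls to the robot, and variables do not carry over. Pictures are saved under pics/ and viewed, about 8 in all and at most 12, crops included, and the job is handed in when it is done.

```bash
mkdir -p pics
cat > h.py <<'E'
import numpy as np, cv2
from workcell import r, command_gripper, optics
def snap(name,f):
    st=r.read_state(); p,d=optics.get_image(name)
    cv2.imwrite(f'pics/{f}.png',p[:,:,::-1]); np.savez(f'pics/{f}.npz',p=p,d=d,pos=st['eef_pos'],rot=st['eef_rot'])
    return p,d,st
def ray(name,u,v):
    c=optics.camera_model(name);K=np.array(c['K']);k=c['k1']
    x=np.array([(u-K[0,2])/K[0,0],(v-K[1,2])/K[1,1]]);y=x.copy()
    for _ in range(20): y=x/(1+k*(y@y))
    return np.array([y[0],y[1],1.])
def cam2w(name,f):
    c=optics.camera_model(name)
    if 'R' in c:
        R=np.array(c['R']);t=np.array(c['t']);return R.T,-R.T@t
    from scipy.spatial.transform import Rotation as Ro
    z=np.load(f'pics/{f}.npz');T=np.array(c['tool_from_camera']);Rt=Ro.from_quat(z['rot']).as_matrix()
    return Rt@T[:3,:3],Rt@T[:3,3]+z['pos']
def px2w(name,f,u,v,z=None):
    R,o=cam2w(name,f);d=R@ray(name,u,v)
    if z is not None: return o+d*(z-o[2])/d[2]
    D=np.load(f'pics/{f}.npz')['d'][int(round(v)),int(round(u))]
    return o+d*D
def cloud(name,f):
    z=np.load(f'pics/{f}.npz');d=z['d'];R,o=cam2w(name,f)
    c=optics.camera_model(name);K=np.array(c['K']);k=c['k1']
    v,u=np.mgrid[:384,:512];x=np.stack([(u-K[0,2])/K[0,0],(v-K[1,2])/K[1,1]],-1);y=x.copy()
    for _ in range(20): y=x/(1+k*(y**2).sum(-1,keepdims=True))
    P=np.dstack([y,np.ones(d.shape)])*d[...,None]
    W=P@R.T+o; W[d==0]=np.nan
    return W
E
python3 - <<'E'
from h import *
st=r.read_state();print(st['time_s'],st['eef_pos'],st['eef_rot'])
a,_,_=snap('scene','s0');b,_,_=snap('top','t0')
for n in('scene','top'):
    R,o=cam2w(n,'');print(n,o,R[:,2])
cv2.imwrite('pics/both.png',cv2.resize(np.vstack([a,b])[:,:,::-1],None,fx=.78,fy=.78))
print(optics.camera_model('wrist'))
E
```

```text
0.0 [ 0.23757027 -0.46777676  0.25562284] [ 9.72539804e-01  2.32735342e-01 -6.35002497e-05 -7.66309613e-04]
scene [-0.06034382  0.67754809  0.5598272 ] [ 0.63724247 -0.61674234 -0.46211571]
top [0.48142086 0.05144536 1.24271193] [ 6.85117625e-02 -4.95542189e-04 -9.97650186e-01]
{'K': array([[330.17620592,   0.        , 255.81437152],
       [  0.        , 330.17620592, 189.30724834],
       [  0.        ,   0.        ,   1.        ]]), 'k1': -0.017363837045360753, 'tool_from_camera': array([[ 9.80426186e-04, -9.55095030e-01, -2.96298029e-01,
         7.46530261e-02],
       [ 9.99999311e-01,  1.12761604e-03, -3.25871109e-04,
         3.04079583e-04],
       [ 6.45348287e-04, -2.96297505e-01,  9.55095478e-01,
        -1.17363392e-01],
       [ 0.00000000e+00,  0.00000000e+00,  0.00000000e+00,
         1.00000000e+00]])}
```

View pics/both.png

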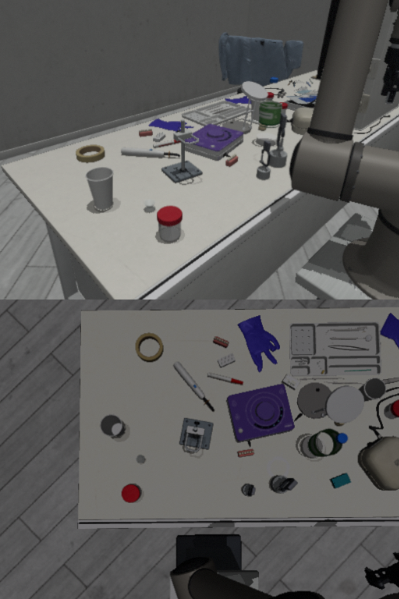

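The image shows two weight lookalikes: scene (338,205), small, and (359,180), large. In the top view they are at about (318,243) and (363,237). The stand is near top (250,174). I'll enlarge both next.

Run:
```python
from h import *
s=cv2.imread('pics/s0.png');t=cv2.imread('pics/t0.png')
a=cv2.resize(s[130:240,200:380],(720,440),interpolation=cv2.INTER_CUBIC)[:, :]
b=cv2.resize(t[140:270,210:400],(760,520),interpolation=cv2.INTER_CUBIC)
cv2.imwrite('pics/c1.png',np.vstack([cv2.resize(s[160:240,290:390],(500,300) if 0 else (375,300),interpolation=cv2.INTER_CUBIC),]))
o=np.zeros((600,800,3),np.uint8)
o[:300,:375]=cv2.resize(s[160:240,290:390],(375,300),interpolation=cv2.INTER_CUBIC)
o[:300,400:800]=cv2.resize(s[165:240,200:300],(400,300),interpolation=cv2.INTER_CUBIC)
o[300:,:800]=cv2.resize(t[155:260,220:360],(800,600),interpolation=cv2.INTER_CUBIC)[:0].reshape(0,800,3) if 0 else cv2.resize(t[215:260,300:420],(800,300),interpolation=cv2.INTER_CUBIC)
cv2.imwrite('pics/c1.png',o)
W=cloud('top','t0')
for n,(u0,u1,v0,v1) in dict(small=(306,332,232,256),big=(345,385,222,250),stand=(225,280,145,210)).items():
    P=W[v0:v1,u0:u1].reshape(-1,3);P=P[np.isfinite(P[:,0])]
    for lo,hi in((.006,.02),(.02,.05),(.05,.09),(.09,.14),(.14,.22)):
        Q=P[(P[:,2]>lo)&(P[:,2]<hi)]
        if len(Q)>3: print(n,lo,len(Q),Q.mean(0).round(4),Q.min(0).round(3),Q.max(0).round(3))
```

```text
small 0.006 10 [ 0.4467 -0.1176  0.0117] [ 0.416 -0.149  0.006] [ 0.469 -0.107  0.02 ]
small 0.02 107 [ 0.4429 -0.1181  0.034 ] [ 0.422 -0.139  0.02 ] [ 0.461 -0.106  0.05 ]
small 0.05 34 [ 0.4429 -0.126   0.0599] [ 0.422 -0.132  0.05 ] [ 0.461 -0.119  0.088]
small 0.09 67 [ 0.442  -0.1262  0.1207] [ 0.423 -0.135  0.091] [ 0.459 -0.12   0.137]
big 0.006 31 [ 0.4615 -0.2294  0.0113] [ 0.426 -0.312  0.006] [ 0.502 -0.208  0.02 ]
big 0.02 227 [ 0.4655 -0.2285  0.0437] [ 0.43  -0.263  0.02 ] [ 0.491 -0.208  0.05 ]
big 0.05 130 [ 0.4604 -0.2346  0.0685] [ 0.434 -0.257  0.05 ] [ 0.482 -0.213  0.089]
big 0.09 48 [ 0.4609 -0.2355  0.1213] [ 0.439 -0.258  0.092] [ 0.482 -0.218  0.139]
big 0.14 150 [ 0.4602 -0.2353  0.1788] [ 0.444 -0.254  0.141] [ 0.477 -0.219  0.194]
stand 0.006 976 [0.6459 0.056  0.0121] [ 0.547 -0.017  0.006] [0.725 0.131 0.02 ]
stand 0.02 12 [0.6371 0.0571 0.0277] [0.628 0.008 0.02 ] [0.679 0.071 0.049]
stand 0.05 5 [0.6336 0.0601 0.0636] [0.633 0.056 0.054] [0.635 0.065 0.075]
stand 0.09 5 [0.6281 0.0687 0.1386] [0.624 0.051 0.138] [0.63  0.079 0.14 ]
stand 0.14 418 [0.6228 0.0623 0.1538] [0.57  0.031 0.14 ] [0.667 0.094 0.201]
```

View pics/c1.png

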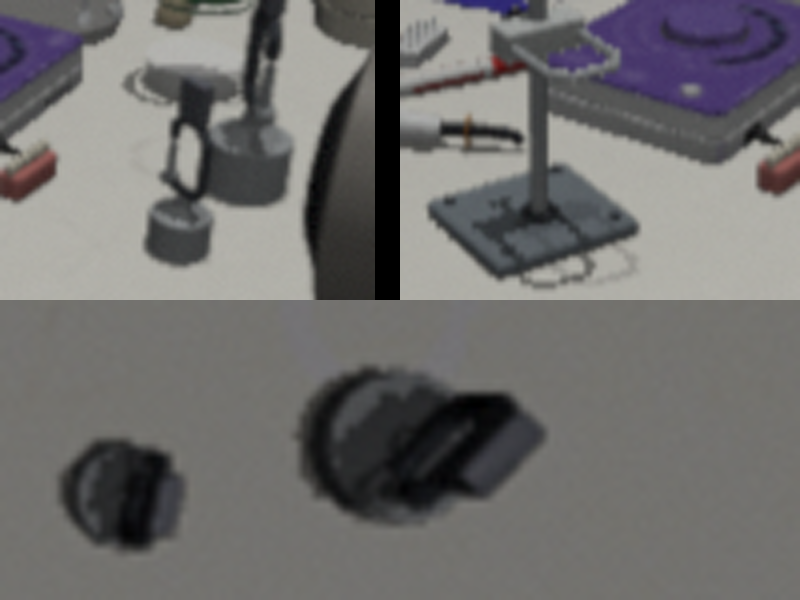

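Smaller weight is confirmed at top (318,243). In the scene crop its thin gate rod is on the left, which is roughly world +x, with the spine on the right. The eye points to about world -x. Next I fit the poses and move above the weight for a close look.

Run:
```python
from h import *
W=cloud('top','t0')
def pts(u0,u1,v0,v1,lo,hi):
    P=W[v0:v1,u0:u1].reshape(-1,3);P=P[np.isfinite(P[:,0])];return P[(P[:,2]>lo)&(P[:,2]<hi)]
P=pts(306,332,232,256,.115,.16);rc=cv2.minAreaRect((P[:,:2]*1000).astype(np.float32));print('tab',rc,P.mean(0),np.median(P[:,2]))
P=pts(225,280,145,210,.006,.018);rc=cv2.minAreaRect((P[:,:2]*1000).astype(np.float32));print('foot',rc)
P=pts(225,280,145,210,.18,.22);print('post',P.mean(0),len(P),P.min(0),P.max(0))
E_=pts(225,280,145,210,.12,.175)
for x0 in np.arange(.565,.68,.006):
    Q=E_[(E_[:,0]>=x0)&(E_[:,0]<x0+.006)]
    if len(Q): print(round(x0,3),len(Q),Q[:,1].min().round(4),Q[:,1].max().round(4),np.median(Q[:,2]).round(4),Q[:,2].max().round(4))
command_gripper(.05)
r.reach([0.40,-0.124,0.27],[1,0,0,0])
print(r.read_state()['time_s'])
p,_,_=snap('wrist','w1')
cv2.imwrite('pics/w1b.png',cv2.resize(p[:,:,::-1],None,fx=1.5,fy=1.5,interpolation=cv2.INTER_CUBIC))
```

```text
tab ((441.14306640625, -127.12905883789062), (10.131567001342773, 23.30492401123047), 75.3047103881836) [ 0.44175771 -0.12635047  0.13093102] 0.13169782852257128
foot ((635.84814453125, 56.70228576660156), (148.27452087402344, 178.1374053955078), 89.75010681152344)
post [0.63774105 0.05972459 0.19580849] 22 [0.63190427 0.05550776 0.18555977] [0.64380907 0.06525071 0.20092182]
0.565 6 0.0538 0.0664 0.1474 0.1488
0.571 29 0.0487 0.0892 0.1475 0.1506
0.577 26 0.0436 0.0918 0.1474 0.1522
0.583 11 0.0436 0.0942 0.1478 0.149
0.589 11 0.041 0.0941 0.1469 0.1504
0.595 17 0.0409 0.094 0.1476 0.151
0.601 11 0.0383 0.0942 0.1472 0.1485
0.607 13 0.0383 0.0915 0.1468 0.1502
0.613 15 0.0357 0.0914 0.1465 0.1525
0.619 23 0.033 0.0889 0.1484 0.1572
0.625 52 0.0331 0.0889 0.1537 0.1579
0.631 51 0.0331 0.0889 0.1556 0.1739
0.637 55 0.0305 0.0885 0.1555 0.1591
0.643 31 0.033 0.086 0.1549 0.1586
0.649 19 0.0557 0.0859 0.1536 0.1591
0.655 11 0.048 0.0582 0.1484 0.154
0.661 18 0.048 0.0632 0.1507 0.1549
1.9583
```

View pics/w1b.png

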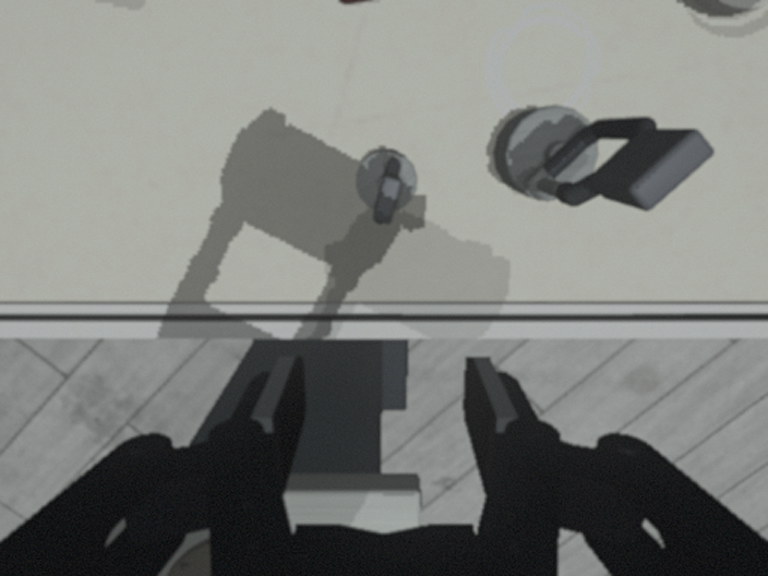

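The small weight's tab shows at about (389,188) in the enlarged picture, i.e. (259,125) raw, tilted slightly to the right at the top, so its yaw is about -13°. I'll get its pose from the wrist depth.

Run:
```python
from h import *
W=cloud('wrist','w1')
P=W[90:155,230:290].reshape(-1,3);P=P[np.isfinite(P[:,0])]
for lo,hi in((.02,.036),(.036,.1),(.1,.128),(.124,.14)):
    Q=P[(P[:,2]>lo)&(P[:,2]<hi)]
    if len(Q)<5: print(lo,len(Q));continue
    rc=cv2.minAreaRect((Q[:,:2]*1000).astype(np.float32));print(lo,len(Q),Q.mean(0).round(4),rc)
    if len(Q)>20:
        c=Q[:,:2]-Q[:,:2].mean(0);w,v=np.linalg.eigh(c.T@c);a=v[:,1];print('  yaw',np.degrees(np.arctan(a[1]/a[0])))
c=cv2.resize(cv2.imread('pics/w1.png')[90:155,225:295],(700,650)[:2],interpolation=cv2.INTER_CUBIC)
cv2.imwrite('pics/w1c.png',c[:600])
# look at the stand
r.reach([0.50,0.066,0.32],[1,0,0,0])
p,_,_=snap('wrist','w2')
o=np.zeros((600,800,3),np.uint8);o[:400,:400]=cv2.resize(c,(400,400));o[:384,400:]=p[:,56:456,::-1];cv2.imwrite('pics/w12.png',o[:400])
print(r.read_state()['time_s'])
```

```text
0.02 805 [ 0.4424 -0.1251  0.0319] ((441.75469970703125, -126.53084564208984), (42.839969635009766, 40.56023025512695), 87.10313415527344)
  yaw 82.91115001941816
0.036 175 [ 0.4537 -0.1286  0.0727] ((441.70111083984375, -125.69255065917969), (11.114455223083496, 41.12092208862305), 71.8354263305664)
  yaw -22.08313718079195
0.1 53 [ 0.4497 -0.1272  0.1131] ((444.73638916015625, -123.60396575927734), (7.614378929138184, 22.364234924316406), 50.96417999267578)
  yaw -34.419356485287345
0.124 401 [ 0.4411 -0.1265  0.1314] ((440.5447998046875, -126.50205993652344), (10.016759872436523, 24.00136947631836), 75.48600769042969)
  yaw -14.387709261827325
2.9417
```

View pics/w12.png

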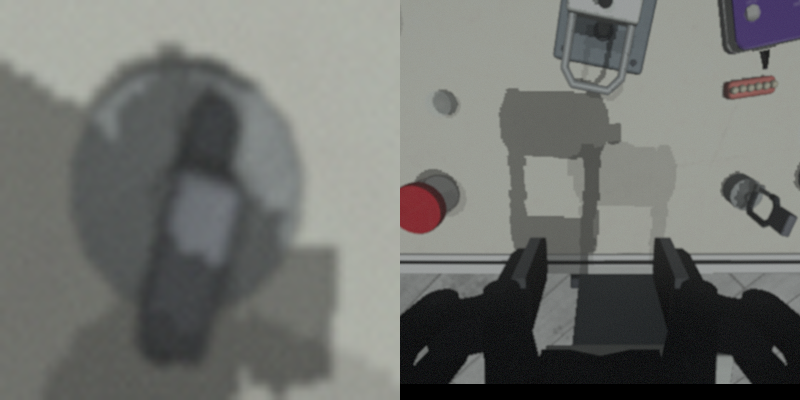

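The left crop shows the tab at (205,215), clear. The right picture shows the eye's front bar at about (590,85), with the D slightly rotated. Now I compute the stand pose from depth.

Run:
```python
from h import *
W=cloud('wrist','w2');V=W[0:110,190:330].reshape(-1,3);V=V[np.isfinite(V[:,0])]
B=V[(V[:,2]>.1)&(V[:,2]<.165)&(V[:,0]<.63)]
print(len(B),np.median(B[:,2]),np.percentile(B[:,2],[5,95]))
E_=B[abs(B[:,2]-np.median(B[:,2]))<.008]
for x0 in np.arange(.56,.63,.004):
    Q=E_[(E_[:,0]>=x0)&(E_[:,0]<x0+.004)]
    if len(Q): print(round(x0,3),len(Q),Q[:,1].min().round(4),Q[:,1].max().round(4),((Q[:,1].min()+Q[:,1].max())/2).round(4),np.percentile(Q[:,2],80).round(4))
# fit yaw: rotate for candidates; front region flatness
for y in range(-20,1,2):
    a=np.radians(y);xs=E_[:,0]*np.cos(a)+E_[:,1]*np.sin(a);ys=-E_[:,0]*np.sin(a)+E_[:,1]*np.cos(a)
    ym=(np.percentile(ys,1)+np.percentile(ys,99))/2;f=abs(ys-ym)<.013
    m=f&(xs<np.percentile(xs[f],0.5)+.012)
    print(y,'w',(np.percentile(ys,99)-np.percentile(ys,1)).round(4),'front std',xs[m].std().round(5),'xc',((np.percentile(xs[m],2)+np.percentile(xs[m],98))/2).round(4),'yc',ym.round(4),m.sum())
F=V[(V[:,2]>.006)&(V[:,2]<.018)&(V[:,0]>.55)]
print('foot',cv2.minAreaRect((F[:,:2]*1000).astype(np.float32)),F.min(0),F.max(0))
```

```text
2222 0.14728883633082554 [0.14401831 0.15534345]
0.568 94 0.0531 0.0784 0.0658 0.1476
0.572 188 0.0498 0.0902 0.07 0.148
0.576 176 0.0448 0.0917 0.0683 0.1475
0.58 108 0.044 0.0943 0.0691 0.1478
0.584 92 0.0425 0.0958 0.0691 0.1476
0.588 91 0.0416 0.0973 0.0695 0.1477
0.592 84 0.041 0.0972 0.0691 0.1477
0.596 86 0.0401 0.0963 0.0682 0.1477
0.6 91 0.0395 0.0954 0.0675 0.1478
0.604 98 0.0387 0.0944 0.0665 0.1478
0.608 88 0.038 0.0944 0.0662 0.1478
0.612 91 0.0374 0.0934 0.0654 0.1478
0.616 101 0.0365 0.0924 0.0645 0.1475
0.62 175 0.0345 0.0915 0.063 0.1534
0.624 308 0.0337 0.0904 0.0621 0.1546
0.628 190 0.033 0.0906 0.0618 0.1548
-20 w 0.0568 front std 0.00237 xc 0.5143 yc 0.2699 283
-18 w 0.056 front std 0.00227 xc 0.5234 yc 0.2507 281
-16 w 0.0553 front std 0.00215 xc 0.5319 yc 0.2312 275
-14 w 0.0547 front std 0.00206 xc 0.5397 yc 0.2114 268
-12 w 0.0546 front std 0.00201 xc 0.5467 yc 0.1912 265
-10 w 0.0552 front std 0.00203 xc 0.553 yc 0.1706 268
-8 w 0.0561 front std 0.00208 xc 0.5586 yc 0.1497 271
-6 w 0.0573 front std 0.00217 xc 0.5634 yc 0.1288 274
-4 w 0.0585 front std 0.00234 xc 0.5678 yc 0.1078 283
-2 w 0.0595 front std 0.00245 xc 0.571 yc 0.0865 287
0 w 0.0609 front std 0.00258 xc 0.574 yc 0.0653 291
foot ((639.712158203125, 60.373348236083984), (110.2417984008789, 83.21149444580078), 79.16632080078125) [ 0.58957966 -0.00119198  0.00626663] [0.67088476 0.12092773 0.01796754]
```

The stand is consistent across the measurements: yaw is about -11.4°, the front bar is at (0.574,0.073), which is 65 mm from the post at (0.638,0.060), and the bar axis is at z≈0.1445. Now the grasp.

```bash
cat >> h.py <<'E'
from scipy.spatial.transform import Rotation as Ro
def Q(deg): return (Ro.from_euler('z',deg,degrees=True)*Ro.from_quat([1,0,0,0])).as_quat()
PSI=-11.4; BAR=np.array([.5743,.0729,.1445]); a_=np.radians(PSI)
EX=np.array([np.cos(a_),np.sin(a_),0])
def tcp(bx,bz): # TCP pose such that the bar axis is at weight-frame (bx,bz); tcp is at weight z=.128
    return BAR-EX*bx/1000+np.array([0,0,.128-bz/1000])
E
python3 - <<'E'
from h import *
r.reach([.441,-.1265,.25],Q(-14.5))
print(r.move_straight([.441,-.1265,.128],speed=.12,max_force=8))
command_gripper(0.0,100)
s=r.read_state();print(s['grip_width'],s['eef_pos'],s['contact_force'])
r.move_straight([.441,-.1265,.128+.0735],speed=.08)
r.hold(.2);s=r.read_state();print(s['contact_force'],s['time_s'])
r.move_straight(tcp(16+50,71),Q(PSI),speed=.15)
r.hold(.3);s=r.read_state();print(s['eef_pos'],tcp(66,71),s['contact_force'],s['grip_width'],s['time_s'])
a,_,_=snap('scene','s1');b,_,_=snap('wrist','w3')
o=np.zeros((500,1000,3),np.uint8)
o=np.hstack([cv2.resize(a[130:220,200:290,::-1],(400,400),interpolation=cv2.INTER_CUBIC),cv2.resize(b[100:300,156:356,::-1],(400,400),interpolation=cv2.INTER_CUBIC)])
cv2.imwrite('pics/c3.png',o)
E
```

```text
False
0.008165955012879396 [ 0.44137343 -0.12655797  0.12855167] [0.66911066 1.0873403  6.36938651]
[ 0.08739917  0.44492915 -2.62552606] 6.6833
[0.5095852 0.0856417 0.2015442] [0.5096021  0.08594538 0.2015    ] [ 0.69466083 -0.36159935 -2.07543939] 0.008505477312587885 8.625
```

View pics/c3.png

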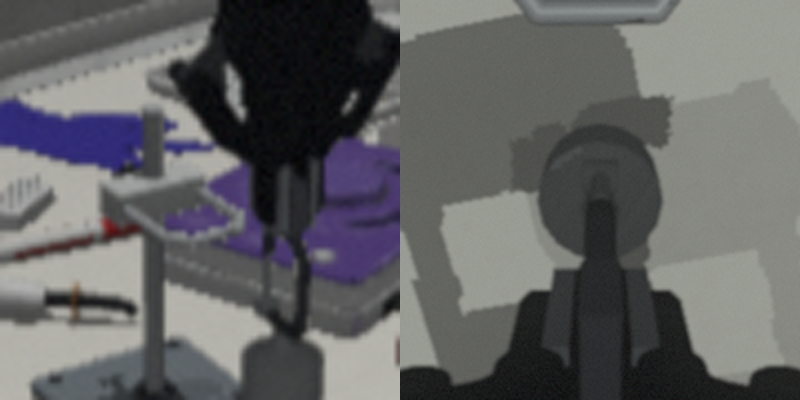

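The weight is held with its gate (thin rod, left) facing the eye, and the eye's front bar is centred ahead of the hook at (600,10). I'll advance to the gate under force watch.

Run:
```python
from h import *
r.move_straight(tcp(28,71),speed=.08); r.hold(.2)
f0=np.array(r.read_state()['contact_force'])
def rep(bx):
    s=r.read_state();d=np.array(s['contact_force'])-f0;pos=np.array(s['eef_pos'])
    print(bx,'Fx %.2f Fy %.2f Fz %.2f'%(d@EX,d@np.array([-EX[1],EX[0],0]),d[2]),'act bx %.1f'%((BAR-pos)@EX*1000),round(s['time_s'],2));return d
rep(28)
for bx in np.arange(26,13,-1.5):
    r.move_straight(tcp(bx,71),speed=.02); r.hold(.05)
    d=rep(bx)
    if np.linalg.norm(d)>9: break
```

```text
28 Fx 0.00 Fy 0.00 Fz 0.00 act bx 28.4 9.55
26.0 Fx 0.52 Fy -0.28 Fz -1.00 act bx 26.0 9.85
24.5 Fx -0.13 Fy -0.06 Fz -0.19 act bx 24.5 10.15
23.0 Fx -0.05 Fy 0.45 Fz -0.36 act bx 23.0 10.45
21.5 Fx -0.35 Fy -1.13 Fz -1.11 act bx 21.6 10.75
20.0 Fx -1.87 Fy 0.04 Fz -1.08 act bx 20.3 11.05
18.5 Fx -3.29 Fy 0.32 Fz -1.31 act bx 18.7 11.35
17.0 Fx -3.23 Fy 0.13 Fz -2.34 act bx 17.1 11.65
15.5 Fx -2.77 Fy -0.44 Fz -0.36 act bx 15.5 11.95
14.0 Fx -3.21 Fy -0.24 Fz -1.34 act bx 14.0 12.25
```

The gate is yielding: contact came at bx≈21.5 against 22.5 predicted, with a steady 3 N or so. I'll push in to 22 mm past the gate axis, then lower the hook.

Run:
```python
from h import *
f0=np.array([0,0,0.])
def rep(bx,bz):
    s=r.read_state();d=np.array(s['contact_force']);pos=np.array(s['eef_pos'])
    print(bx,bz,'Fx %.2f Fy %.2f Fz %.2f'%(d@EX,d@np.array([-EX[1],EX[0],0]),d[2]),'act bx %.1f bz %.1f'%((BAR-pos)@EX*1000, (BAR[2]+.128-pos[2])*1000),round(s['time_s'],2));return d
ok=True
for bx in np.arange(12,-6.1,-1.5):
    r.move_straight(tcp(bx,71),speed=.025); r.hold(.05)
    d=rep(bx,71)
    if d@EX<-9.5: ok=False;break
if ok:
    bx=-6
    for bz in np.arange(73,85.1,2):
        r.move_straight(tcp(bx,bz),speed=.025); r.hold(.05)
        d=rep(bx,bz)
        if np.linalg.norm(d-[0,0,-2.1])>10: print('stop');break
```

```text
12.0 71 Fx -3.45 Fy -0.25 Fz -3.28 act bx 12.0 bz 71.2 12.55
10.5 71 Fx -3.26 Fy 0.04 Fz -3.78 act bx 10.5 bz 71.1 12.85
9.0 71 Fx -3.75 Fy 0.51 Fz -5.71 act bx 8.9 bz 71.1 13.15
7.5 71 Fx -2.71 Fy -0.30 Fz -5.45 act bx 7.4 bz 71.1 13.45
6.0 71 Fx -3.65 Fy 0.61 Fz -3.86 act bx 5.9 bz 71.1 13.75
4.5 71 Fx -2.79 Fy 0.28 Fz -5.53 act bx 4.3 bz 71.0 14.05
3.0 71 Fx -2.90 Fy -0.01 Fz -5.64 act bx 2.8 bz 71.0 14.35
1.5 71 Fx -3.41 Fy 0.63 Fz -6.15 act bx 1.3 bz 71.0 14.65
0.0 71 Fx -1.93 Fy -0.50 Fz -6.82 act bx -0.3 bz 71.1 14.95
-1.5 71 Fx -0.15 Fy 0.31 Fz -6.57 act bx -1.8 bz 71.0 15.25
-3.0 71 Fx 0.64 Fy 0.26 Fz -7.82 act bx -3.4 bz 71.0 15.55
-4.5 71 Fx 2.12 Fy -0.35 Fz -9.44 act bx -5.2 bz 71.0 15.85
-6.0 71 Fx 1.18 Fy -0.06 Fz -9.16 act bx -6.2 bz 71.0 16.15
-6 73.0 Fx 0.65 Fy -0.49 Fz -1.30 act bx -6.3 bz 72.3 16.45
-6 75.0 Fx -0.40 Fy 0.04 Fz -2.45 act bx -6.0 bz 74.9 16.75
-6 77.0 Fx 0.54 Fy 0.50 Fz -1.86 act bx -5.9 bz 77.1 17.05
-6 79.0 Fx -0.38 Fy -0.20 Fz -1.59 act bx -5.9 bz 79.1 17.35
-6 81.0 Fx -0.99 Fy -0.53 Fz -1.90 act bx -6.0 bz 81.1 17.65
-6 83.0 Fx -0.51 Fy -0.11 Fz -1.40 act bx -6.0 bz 83.1 17.95
-6 85.0 Fx -0.04 Fy 0.03 Fz -2.52 act bx -6.0 bz 85.1 18.25
```

Between bz=71 and 73 the gate load vanished (Fz fell from -9.2 to the plain weight), so the gate has snapped shut behind the bar. Now the gentle tug.

Run:
```python
from h import *
def rep(bx):
    F=[]
    for _ in range(3): r.hold(.03);F.append(r.read_state()['contact_force'])
    s=r.read_state();d=np.mean(F,0);pos=np.array(s['eef_pos'])
    print(round(bx,2),'Fx %.2f Fz %.2f'%(d@EX,d[2]),'act bx %.1f'%((BAR-pos)@EX*1000),round(s['time_s'],2));return d@EX
r.hold(.3)
r.move_straight(tcp(5,85),speed=.04); rep(5)
for bx in np.arange(6,15,.5):
    r.move_straight(tcp(bx,85),speed=.02); f=rep(bx)
    if f>4.3: break
r.hold(.5);rep(bx)
a,_,_=snap('scene','s2')
cv2.imwrite('pics/c4.png',cv2.resize(a[130:220,200:290,::-1],(600,600),interpolation=cv2.INTER_CUBIC))
```

```text
5 Fx 0.30 Fz -2.18 act bx 4.9 19.07
6.0 Fx -0.13 Fz -2.19 act bx 6.0 19.43
6.5 Fx 0.09 Fz -1.84 act bx 6.5 19.77
7.0 Fx 0.09 Fz -2.36 act bx 7.0 20.12
7.5 Fx -0.10 Fz -1.94 act bx 7.5 20.48
8.0 Fx 0.76 Fz -2.66 act bx 7.9 20.82
8.5 Fx 2.04 Fz -3.14 act bx 8.2 21.18
9.0 Fx 4.40 Fz -4.19 act bx 8.5 21.52
9.0 Fx 5.65 Fz -4.14 act bx 8.5 22.12
```

View pics/c4.png

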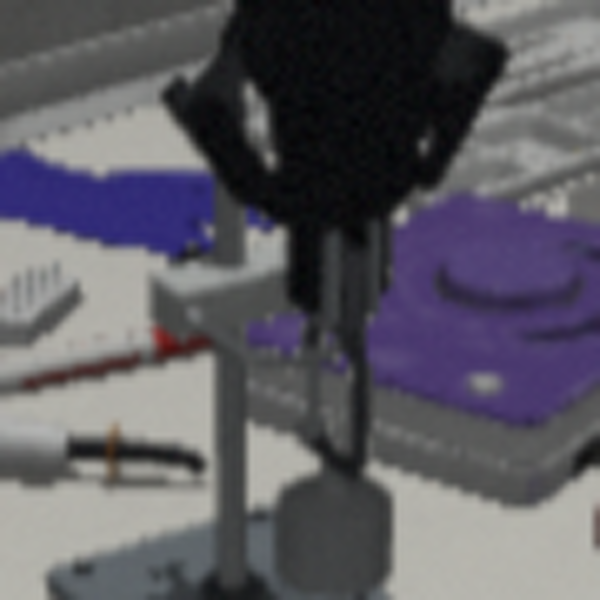

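The tug holds: about 5 N at bx=8.5 for over 0.5 s, with the gate rod upright at (315,360). The offset is about +1.2 mm, so I'll centre on that, lower until the crown carries the weight, and release.

Run:
```python
from h import *
def rep(bz):
    F=[]
    for _ in range(3): r.hold(.03);F.append(r.read_state()['contact_force'])
    s=r.read_state();d=np.mean(F,0);pos=np.array(s['eef_pos'])
    print(round(bz,2),'Fx %.2f Fz %.2f'%(d@EX,d[2]),'act bz %.1f'%((BAR[2]+.128-pos[2])*1000),round(s['time_s'],2));return d[2]
X=-1.2
r.move_straight(tcp(X,85),speed=.02);r.move_straight(tcp(X,88.5),speed=.03);rep(88.5)
for bz in np.arange(89,97,.5):
    r.move_straight(tcp(X,bz),speed=.02)
    if rep(bz)>0: break
command_gripper(.022);r.hold(.5)
s=r.read_state();print(s['contact_force'],s['grip_width'],s['time_s'])
a,_,_=snap('scene','s3');b,_,_=snap('wrist','w4')
cv2.imwrite('pics/c5.png',np.hstack([cv2.resize(a[130:220,200:290,::-1],(400,400),interpolation=cv2.INTER_CUBIC),cv2.resize(b[130:330,156:356,::-1],(400,400),interpolation=cv2.INTER_CUBIC)]))
```

```text
88.5 Fx -0.18 Fz -1.89 act bz 88.6 23.2
89.0 Fx -0.15 Fz -2.45 act bz 89.0 23.55
89.5 Fx 0.03 Fz -2.26 act bz 89.5 23.9
90.0 Fx -0.36 Fz -1.87 act bz 90.0 24.25
90.5 Fx 0.03 Fz -1.96 act bz 90.5 24.6
91.0 Fx 0.40 Fz -2.07 act bz 91.0 24.95
91.5 Fx -0.13 Fz -2.08 act bz 91.5 25.3
92.0 Fx 0.11 Fz -2.45 act bz 92.0 25.65
92.5 Fx 0.50 Fz -0.95 act bz 92.4 26.0
93.0 Fx -0.74 Fz 1.81 act bz 92.7 26.35
[-0.07598497  0.43523587  0.83682233] 0.021989852553660115 27.1333
```

View pics/c5.png

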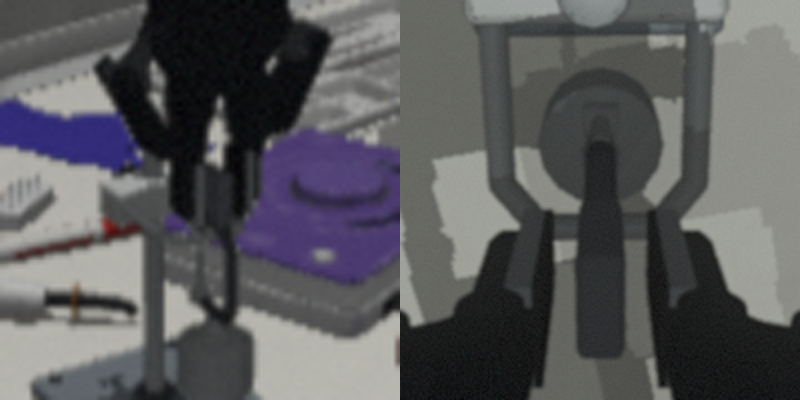

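The weight hangs upright from the bar, with the fingers clear on both sides of the tab at (600,310). Withdrawing straight up.

Run:
```python
from h import *
p=np.array(r.read_state()['eef_pos'])
print(r.move_straight(p+[0,0,.09],speed=.06,max_force=4))
r.move_straight(p+[-.05,0,.12],speed=.12);r.hold(1.5)
s=r.read_state();print(s['contact_force'],s['eef_pos']-p,s['time_s'])
a,_,_=snap('scene','s4');b,_,_=snap('wrist','w5');r.hold(1);snap('wrist','w6')
z=[np.load(f'pics/w{i}.npz')['p'].astype(int) for i in(5,6)];print('diff',abs(z[0]-z[1]).mean(),abs(z[0]-z[1]).max())
W=cloud('wrist','w6').reshape(-1,3);T=W[(abs(W[:,0]-BAR[0])<.03)&(abs(W[:,1]-BAR[1])<.03)&(W[:,2]>.165)&(W[:,2]<.2)]
m=T.mean(0);print('tab top',m,len(T),'stand offset',(m-BAR)@EX,(m-BAR)@[-EX[1],EX[0],0])
cv2.imwrite('pics/c6.png',np.hstack([cv2.resize(a[130:220,200:290,::-1],(400,400),interpolation=cv2.INTER_CUBIC),cv2.resize(b[:,64:448,::-1],(400,400),interpolation=cv2.INTER_CUBIC)]))
```

```text
False
[-0.06999212  0.16491776  1.08528194] [-5.00019249e-02  1.35504597e-05  1.20005193e-01] 31.0167
diff 1.7454613579644098 23
tab top [0.57529639 0.07189183 0.18208124] 509 stand offset 0.00117600503406519 -0.0007913372352306636
```

View pics/c6.png

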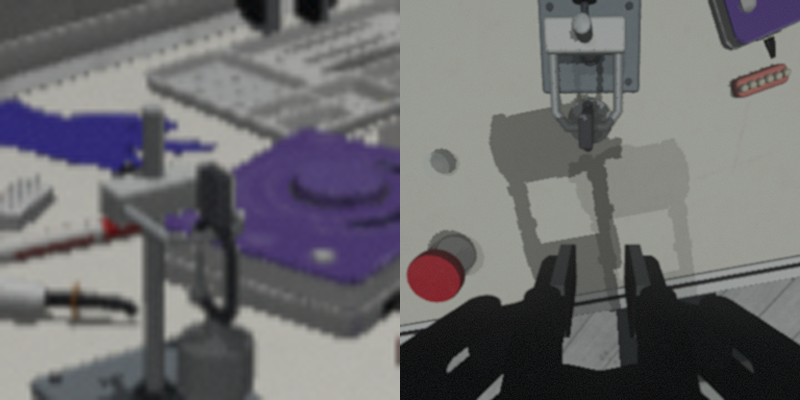

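The weight hangs upright and still with the gate shut, the arm is clear, and the bystanders are in place. Handing in.

```bash
python3 -c "
from workcell import r
r.finish_job();print(r.read_state()['time_s'])"
```

```text
the job is handed in; nothing more can be done
the job is handed in; nothing more can be done
```

The smaller weight now hangs from the eye by its snap hook, and the job was handed in at about 32 s of the 64 s allowed; no verdict was reported.

- **Grasp and entry:** I gripped the weight by its tab and found the bar by sight (axis at about 144.5 mm) instead of by touch. The gate met the bar 1 mm later than expected. It gave way at about 3 N sideways, with up to about 7 N more downward on the tool just before the bar slipped past. That load then vanished as I lowered the hook.
- **Tug:** I pulled back with about 5 N for more than 0.5 s, and the hook held.
- **Final checks:** The crown took the load at the expected height. After release, the pictures show the weight hanging upright, clear of the gripper. Its tab is about 1 mm off the bar both along and across. Two wrist pictures 1 s apart differed only by what looks like picture noise, so it looks still.
- **Less certain:** The shut gate is judged from the pictures and the tug, since the joint cannot be read directly. The force reading still showed about 1 N upward after release with the gripper clear, which I took for sensor offset. I did not measure the bystanders' positions; the jar, glass and tooth block look in place in the last wrist picture, but the cup is not in it.

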